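Click the lunch box lid shut all round

TASK

The lid of the lunch box on the foyer credenza has been laid on but its four teal rim sections still stand up. Press down on each section with the fingertips until it clicks shut, so that all four lie flat; do not pick up, tip or shove the box, and leave the tray, parking remote, tumbler and vase alone.

Things in the scene. Friction and masses are not known exactly. Their poses are not given: they have to be found in the camera images.
- lunchbox: Loose pale packed lunch box, about 0.8 kg, upright. Body 116 (own x) x 156 (own y) x 56 mm high; with lid 128 x 168 x 63 mm. Origin: centre of the underside; own z up. The lid's pale middle (68 x 108 mm, top at 60 mm) and pale corners (29 mm square, top at 63 mm) do not move; a dark teal hinged rim section runs along each side, its orange patch marking where to press.
- seg_front (a joint): Angle of the front rim section (long side at the box's own -x), a stiff flap 106 mm long, 30 mm deep, hinged along its inner edge: 0 sprung up (outer edge 9 mm above the corners), 0.30 rad shut (flat, level with the corners). Starts up. Pressed on its patch it resists with up to about 10 N, snaps over at about 0.15 rad, drops shut by itself and stays.
- press_front (a point): Centre of the orange patch (22 x 12 mm) on the top face of the front rim section, 22 mm out from its hinge; moves with it. When the section is shut it lies at (-0.055, 0, 0.063) m in the box's frame, up it is about 6.5 mm higher.
- seg_back (a joint): Angle of the back rim section (long side at the box's own +x), a stiff flap 106 mm long, 30 mm deep, hinged along its inner edge: 0 sprung up (outer edge 9 mm above the corners), 0.30 rad shut (flat, level with the corners). Starts up. Pressed on its patch it resists with up to about 10 N, snaps over at about 0.15 rad, drops shut by itself and stays.
- press_back (a point): Centre of the orange patch (22 x 12 mm) on the top face of the back rim section, 22 mm out from its hinge; moves with it. When the section is shut it lies at (0.055, 0, 0.063) m in the box's frame, up it is about 6.5 mm higher.
- seg_left (a joint): Angle of the left rim section (short side at the box's own +y), a stiff flap 66 mm long, 30 mm deep, hinged along its inner edge: 0 sprung up (outer edge 9 mm above the corners), 0.30 rad shut (flat, level with the corners). Starts up. Pressed on its patch it resists with up to about 10 N, snaps over at about 0.15 rad, drops shut by itself and stays.
- press_left (a point): Centre of the orange patch (22 x 12 mm) on the top face of the left rim section, 22 mm out from its hinge; moves with it. When the section is shut it lies at (0, 0.075, 0.063) m in the box's frame, up it is about 6.5 mm higher.
- seg_right (a joint): Angle of the right rim section (short side at the box's own -y), a stiff flap 66 mm long, 30 mm deep, hinged along its inner edge: 0 sprung up (outer edge 9 mm above the corners), 0.30 rad shut (flat, level with the corners). Starts up. Pressed on its patch it resists with up to about 10 N, snaps over at about 0.15 rad, drops shut by itself and stays.
- press_right (a point): Centre of the orange patch (22 x 12 mm) on the top face of the right rim section, 22 mm out from its hinge; moves with it. When the section is shut it lies at (0, -0.075, 0.063) m in the box's frame, up it is about 6.5 mm higher.
- tray: Bystander: shallow stainless valet tray 130 (own x) x 200 (own y) x 16 mm, loose, beside the box. Origin: centre of the underside.
- remote: Bystander: black plastic parking remote 38 x 66 x 13 mm, loose in the tray. Origin: centre of the underside.
- tumbler: Bystander: frosted tumbler, 74 mm across, 90 mm high, loose, upright. Origin: centre of the underside.
- bud_vase: Bystander: terracotta bud vase, 72 mm across, 100 mm high, loose, upright. Origin: centre of the underside.
Things that resemble listed ones, but are neither listed nor needed, are in the scene too. Several things look just like the lunchbox: the one meant starts nearest to the robot's base.

How it is judged:
At the end, for the whole second after the job is handed in: All four rim sections are shut (joint above 0.27 rad of 0.30), the box stands flat on the credenza, at rest, within 30 mm of where it began, and tray, remote, tumbler and vase are within 25 mm of where they began (value of joint each of seg_front, seg_back, seg_left, seg_right above 0.27 rad and height (world z) of lunchbox below 0.006 m and angle between lunchbox's own z axis and vertical below 0.08 rad and distance of lunchbox from where it was at the start of the episode below 0.03 m and linear speed of lunchbox below 0.02 m/s and distance of each of tray, remote, tumbler, bud_vase from where it was at the start of the episode below 0.025 m); the robot touches nothing.
It fails at once if the lunch box is lifted or tipped (height (world z) of lunchbox above 0.01 m or angle between lunchbox's own z axis and vertical above 0.2 rad).
It fails at once if the lunch box is shoved more than 30 mm out of its place (distance of lunchbox from where it was at the start of the episode above 0.03 m).
It fails at once if the tray or the parking remote is picked up, pushed more than 25 mm or tipped (distance of any of tray, remote from where it was at the start of the episode above 0.025 m or height (world z) of any of tray, remote above 0.015 m or angle between any of tray, remote's own z axis and vertical above 0.25 rad).
It fails at once if the tumbler or the vase is picked up, pushed more than 25 mm or tipped (distance of any of tumbler, bud_vase from where it was at the start of the episode above 0.025 m or height (world z) of any of tumbler, bud_vase above 0.015 m or angle between any of tumbler, bud_vase's own z axis and vertical above 0.25 rad).
It also fails if it takes over 54 s, if anything falls off the work surface, if the arm or the gripper's body presses on something with over 40 N, if the wrist force passes 120 N, or if a joint passes its speed limit or range.

ROBOT

A 6-joint arm with a two-finger parallel gripper is mounted at the origin on the work surface. World frame = base frame: x ahead of the robot, y to its left, z up, the work surface at z = 0. Lengths are in m, angles in rad, forces in N, time in s.
With the tool pointing down it reaches from about 0.325 to 0.875 m from the base axis. Payload 4.4 kg.
Tool frame: the origin (TCP) lies midway between the tips of the shut fingers; the grasp point (between the pads) lies 19 mm behind it; z points along the fingers, y is the direction in which the jaws open and shut (so a half turn about z gives the same grasp; the last joint's range is limited). The gripper opens to 85 mm and grips with 20 to 120 N. Pads are 22 mm wide; open, the fingers measure 114 mm over their backs; the gripper's body (76 mm by 85 mm) begins 54 mm behind the grasp point. The pads swing forward as they close: fully open they stand 13 mm farther back than shut.
Start: joints at [-1.456, 0.207, 1.542, -0, 1.393, -0.15], TCP at [0.151, -0.555, 0.231] pointing down, gripper open.
Joint ranges: [-2.73, 2.73], [-0.86, 2.22], [0.23, 2.46], [-1.11, 4.25], [0.08, 2.63], [-2.82, 2.82]. Speed limits (rad/s): [2.79, 2.79, 3.14, 3.14, 3.14, 3.14].

INTERFACE

Orientations are given as a 3x3 rotation matrix whose columns are the frame's x, y, z axes.
In Python, from workcell import robot, viewer, models gives the robot as it stands.
- The arm moves only by the tool arm_command, never from a script. Its argument "series" is a list of rows, each a list of 7 numbers: the opening in per cent of the stroke, from 0 (shut) to 100 (fully open), then the shift along the world's x, y, z in cm, then the turn, a rotation vector about the world's x, y, z in degrees. A call has 1 to 5 rows; each row shifts and turns the commanded pose from where the row before left it; what a row does not reach is not made up. A row lasts 1/12 s, in which the tool goes at most 41.7 mm and 7.16 degrees, less where a joint would pass 70% of its speed; a pose out of reach is approached as far as the arm can. A call with a gripper value outside its range is refused whole. The fingers move at their own pace and stop on an object; "force" is the grip in N (left out, the last holds). Time passes only in rows, so rows that do not move let the fingers close. It gives the time, the measured TCP pose, the force and the opening at its end, in the units of the state.
- robot.observe(): the state, without advancing time (a new reading comes with each control period).
- viewer.get_image(name): name is "scene" or "top"; returns a dict with "pixels" (420x560x3 uint8, red, green, blue), "z_map" (420x560 float32, m along the optical axis (not along the pixel's ray), 0 where there is no reading), "K" (3x3 intrinsics, pixels), "rvec" (rotation vector, rad) and "tvec" (3), from world to camera coordinates, as OpenCV has them. Camera axes: x right, y down, z forward; pixel columns grow to the right and rows downward; lengths in m; the calibration is good to about 2 mm. A picture is of the moment at which its call begins.
- robot.finish_job(): hands the job in, once; it reports no verdict.
Trained networks look in a picture, given as the dict that the camera call returned (one of the last four; its "shot" number tells which), for a name from the list of things; names that differ only in an ending like _2 or _b are one class to them, and where a whole thing is asked for, a point or a joint stands for the part that bears it (a point fixed in the world has none). Each returns a list of dicts, best first, with "conf" (0 to 1); they miss things now and then, are a little off and sometimes report something else, mostly with a low value. They report only what shows in the picture. A call takes as long as a camera call. They do not tell look-alikes from the thing itself.
- models.look_for(name, picture): "centre" ([x, y, z] in m, in the coordinates of the camera as it stood for that picture, good to about 4 mm: the middle of the surface that is visible of it).
- models.silhouettes(name, picture): "pixels" (420x560 bool, what is visible of it).
The state is a dict: "time": time; "joint_pos": joint angles; "dq": joint speeds; "joint_efforts": joint torques, N m; "tool_pos": TCP position; "eef_rot": TCP orientation; "ft_force": force on the tool from outside, world axes, zero at the start; "ft_torque": the same for the moment, N m; "width": finger opening in m.
Only numpy, scipy, OpenCV 4.12 (cv2) and the standard library are available. Lean on these libraries where they do the work, as an engineer would, in place of code of your own. Each camera call takes 0.05 s, during which the arm holds its last target.

## Working session

There is one attempt and no reset: what is moved stays moved. The work goes in short steps, Python scripts to look and compute and a tool call to move; the robot and the scene stay as the last step left them, time stands still between calls to the robot, and variables do not carry over. Pictures are saved under pics/ and viewed, and the job is handed in when it is done.

Besides the shell and the picture viewer there is one more tool, called after ">>>" as name(argument=value, ...) on one line, values as JSON. arm_command: Moves the arm, as the interface text tells. Its arguments: {"type":"object","properties":{"series":{"type":"array"},"force":{"type":"number"}},"required":["series"]}

```bash
mkdir -p pics
cat > h.py <<'E'
import numpy as np, cv2
from workcell import robot, viewer, models
def c2w(p,im):
    R,_=cv2.Rodrigues(np.array(im["rvec"],float)); return R.T@(np.array(p)-np.array(im["tvec"]).ravel())
def cloud(im):
    z=im["z_map"]; K=im["K"]; v,u=np.mgrid[:z.shape[0],:z.shape[1]]
    P=np.stack([(u-K[0][2])/K[0][0]*z,(v-K[1][2])/K[1][1]*z,z],-1)
    R,_=cv2.Rodrigues(np.array(im["rvec"],float))
    W=(P-np.array(im["tvec"]).ravel())@R; W[z==0]=np.nan; return W
def save(im,n): cv2.imwrite("pics/"+n,im["pixels"][:,:,::-1])
E
python3 - <<'E'
from h import *
a=viewer.get_image("top");b=viewer.get_image("scene")
save(a,"top1.png");save(b,"scene1.png")
np.savez("im.npz",top=a["pixels"],W=cloud(a),Ws=cloud(b),sc=b["pixels"])
for nm,im in(("top",a),("scene",b)):
  for n in["lunchbox","press_front","press_back","press_left","press_right","tray","remote","tumbler","bud_vase"]:
    for d in models.look_for(n,im): print(nm,n,round(d["conf"],2),np.round(c2w(d["centre"],im),3))
print(robot.observe())
E
```

```text
top lunchbox 0.92 [0.44  0.514 0.063]
top lunchbox 0.69 [ 0.699 -0.155  0.058]
top lunchbox 0.61 [0.547 0.071 0.06 ]
top lunchbox 0.59 [ 0.613 -0.422  0.068]
top press_front 0.81 [0.501 0.104 0.069]
top press_front 0.74 [ 0.596 -0.474  0.066]
top press_front 0.65 [ 0.665 -0.189  0.069]
top press_front 0.57 [0.483 0.539 0.069]
top press_back 0.84 [0.404 0.49  0.068]
top press_back 0.81 [0.582 0.047 0.063]
top press_back 0.6 [ 0.613 -0.371  0.071]
top press_back 0.54 [ 0.745 -0.125  0.064]
top press_back 0.18 [0.497 0.1   0.067]
top press_left 0.79 [0.484 0.452 0.07 ]
top press_left 0.65 [0.584 0.133 0.07 ]
top press_left 0.52 [ 0.657 -0.101  0.07 ]
top press_left 0.46 [ 0.541 -0.408  0.071]
top press_right 0.8 [0.508 0.012 0.068]
top press_right 0.79 [ 0.679 -0.44   0.065]
top press_right 0.74 [ 0.751 -0.211  0.071]
top press_right 0.57 [0.398 0.576 0.068]
top tray 0.89 [ 0.647  0.259 -0.002]
top remote 0.69 [0.605 0.246 0.016]
top tumbler 0.7 [ 0.477 -0.13   0.022]
scene lunchbox 0.8 [0.456 0.514 0.064]
scene lunchbox 0.76 [ 0.621 -0.413  0.062]
scene lunchbox 0.69 [ 0.717 -0.148  0.
[... 1223 characters left out ...]
   1.39350108e+00, -1.50510946e-01]), 'dq': array([ 1.76310044e-04,  1.95464851e-04,  7.75565675e-04, -8.79583153e-05,
        9.98022012e-04, -1.45086446e-03]), 'joint_efforts': array([ 1.88900008e-04, -3.83056355e+01, -2.91978854e+01, -1.11541535e-04,
        7.82529405e-04,  1.35822839e-05]), 'tool_pos': array([ 0.1510308 , -0.55481928,  0.23128809]), 'eef_rot': array([[ 9.64880000e-01,  2.62691046e-01, -7.44701139e-07],
       [ 2.62691046e-01, -9.64880000e-01, -5.27331605e-06],
       [-2.10380014e-06,  4.89249087e-06, -1.00000000e+00]]), 'ft_force': array([ 0.59298933, -0.19671262,  0.071783  ]), 'ft_torque': array([ 0.01416993, -0.01288968, -0.05974132]), 'width': 0.08525613060948091}
```

View pics/top1.png

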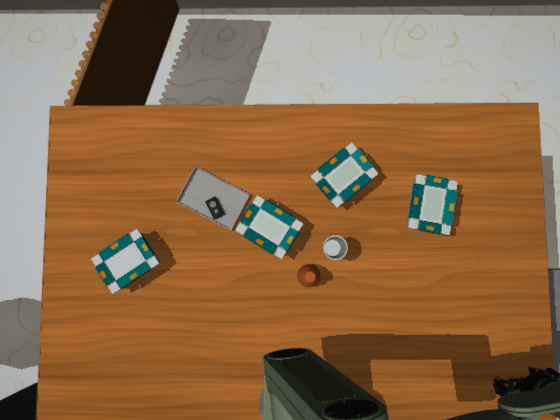

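View pics/scene1.png

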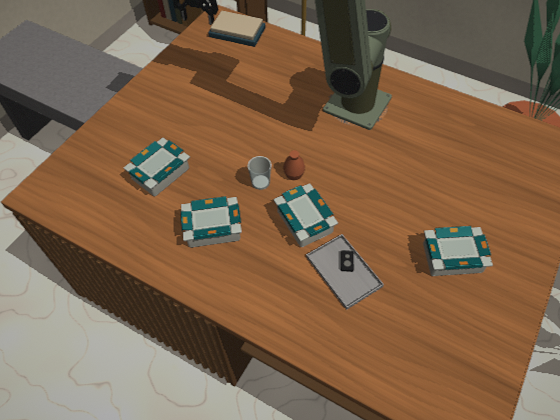

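Run:
```python
import numpy as np,cv2
d=np.load("im.npz")
for k,w in(("top","W"),("sc","Ws")):
  hsv=cv2.cvtColor(d[k],cv2.COLOR_RGB2HSV);W=d[w]
  m=(cv2.inRange(hsv,(5,130,120),(22,255,255))>0)
  n,l,s,c=cv2.connectedComponentsWithStats(m.astype(np.uint8))
  for i in range(1,n):
    if s[i,4]<8: continue
    p=W[l==i]; print(k,np.round(c[i]),s[i,4],np.round(np.nanmean(p,0),4))
```

```text
top [104.   6.] 43 [ 1.3227  0.6518 -0.0602]
top [100.  15.] 38 [ 1.2895  0.6641 -0.0613]
top [275. 247.] 120016 [ 0.4878  0.0575 -0.0008]
top [363. 159.] 18 [ 0.7503 -0.2139  0.0693]
top [333. 160.] 27 [ 0.7456 -0.1222  0.0691]
top [437. 180.] 25 [ 0.6827 -0.4384  0.0696]
top [356. 188.] 25 [ 0.6609 -0.1903  0.0693]
top [326. 189.] 26 [ 0.6568 -0.0989  0.0695]
top [416. 201.] 25 [ 0.6195 -0.3716  0.0691]
top [451. 207.] 24 [ 0.5995 -0.4785  0.0697]
top [278. 211.] 24 [0.59   0.047  0.0685]
top [248. 214.] 26 [0.5829 0.1386 0.0701]
top [430. 228.] 26 [ 0.5365 -0.4117  0.0692]
top [290. 239.] 20 [0.5037 0.0122 0.0696]
top [259. 242.] 29 [0.4977 0.1046 0.0682]
top [114. 246.] 27 [0.4873 0.5455 0.0696]
top [144. 247.] 21 [0.4823 0.4533 0.0691]
top [103. 274.] 30 [0.4016 0.578  0.0681]
top [133. 276.] 26 [0.3961 0.4856 0.0691]
top [421. 390.] 4985 [ 0.0426 -0.3883 -0.0007]
top [547. 417.] 72 [-0.0392 -0.7693 -0.0009]
sc [226.  11.] 80 [-0.2197 -0.7165 -0.0021]
sc [259.  57.] 5661 [-0.0403 -0.4452 -0.0028]
sc [334. 232.] 110564 [ 0.5086  0.1482 -0.0035]
sc [173. 146.] 21 [ 0.5425 -0.4114  0.0683]
sc [144. 152.] 23 [ 0.6051 -0.4787  0.067 ]
sc [168. 168.] 15 [ 0.6245 -0.3701  0.0685]
sc [138. 174.] 17 [ 0.6885 -0.4375  0.067 ]
sc [293. 191.] 23 [0.5084 0.0135 0.0674]
sc [208. 201.] 26 [ 0.6661 -0.1899  0.0679]
sc [321. 202.] 27 [0.5022 0.1051 0.0673]
sc [235. 212.] 22 [ 0.6612 -0.0975  0.0679]
sc [289. 216.] 21 [0.5939 0.0471 0.067 ]
sc [184. 220.] 24 [ 0.7546 -0.2136  0.0675]
sc [318. 227.] 19 [0.5878 0.1394 0.0681]
sc [453. 230.] 26 [0.4005 0.4856 0.0673]
sc [211. 232.] 21 [ 0.7512 -0.1207  0.0692]
sc [484. 244.] 32 [0.4041 0.5782 0.0665]
sc [432. 247.] 23 [0.4862 0.4536 0.0664]
sc [463. 263.] 20 [0.4913 0.5458 0.0672]
```

The target is the middle box, about 0.55 m from the base. The other look-alikes are 0.68 m or more away. Its orange patches, averaged over the two cameras, are:

| Patch | x, y (m) | Top-view pixel |
|---|---|---|
| A | 0.592, 0.047 | 278,211 |
| B | 0.585, 0.139 | 248,214 |
| C | 0.506, 0.013 | 290,239 |
| D | 0.500, 0.105 | 259,242 |

D–A is 109 mm and C–B is 149 mm, which fits the given sizes. Heights of 0.067–0.070 m match sections that are up. The tray is at its upper left, the tumbler at 335,247 and the vase at 309,275.

I'll go to patch C first, high above the tumbler and vase, with the fingers shut.

>>> arm_command(series=[[0,2.2,3.5,0,0,0,2.5],[0,2.2,3.5,0,0,0,2.5],[0,2.2,3.5,0,0,0,2.5],[0,2.2,3.5,0,0,0,2.5],[0,2.2,3.5,0,0,0,2.5]], force=40)

```text
time: 1.42
tool_pos: [0.2616, -0.3782, 0.2313]
eef_rot: [[0.885, 0.466, 0.0], [0.466, -0.885, -0.0], [0.0, 0.0, -1.0]]
ft_force: [1.3, -0.3, 0.5]
width: 0.0258
```

>>> arm_command(series=[[0,2.2,3.5,0,0,0,2.5],[0,2.2,3.5,0,0,0,2.5],[0,2.2,3.5,0,0,0,2.5],[0,2.2,3.5,0,0,0,2.5],[0,2.2,3.5,0,0,0,2.5]])

```text
time: 1.83
tool_pos: [0.3717, -0.2031, 0.2317]
eef_rot: [[0.762, 0.647, 0.001], [0.647, -0.762, -0.001], [0.0, 0.001, -1.0]]
ft_force: [1.4, -0.2, -0.4]
width: -0.0
```

>>> arm_command(series=[[0,2.2,3.5,0,0,0,2.5],[0,2.2,3.5,0,0,0,2.5],[0,2.2,3.5,0,0,0,2.5],[0,2.2,3.5,0,0,0,2.5],[0,2.2,3.5,0,0,0,2.5]])

```text
time: 2.25
tool_pos: [0.4819, -0.0278, 0.2317]
eef_rot: [[0.604, 0.797, 0.001], [0.797, -0.604, -0.0], [0.0, 0.001, -1.0]]
ft_force: [0.6, -0.9, 1.6]
width: 0.0003
```

>>> arm_command(series=[[0,1.3,2.1,0,0,0,2.5],[0,1.2,2.1,0,0,0,2.7],[0,0,0,0,0,0,0],[0,0,0,0,0,0,0]])

```text
time: 2.58
tool_pos: [0.5062, 0.0131, 0.2312]
eef_rot: [[0.529, 0.849, -0.0], [0.849, -0.529, -0.0], [-0.0, -0.0, -1.0]]
ft_force: [-0.3, -0.6, -1.1]
width: 0.0001
```

>>> arm_command(series=[[0,0,0,-4,0,0,0],[0,0,0,-4,0,0,0],[0,0,0,-4,0,0,0],[0,0,0,-2.5,0,0,0],[0,0,0,0,0,0,0]])

```text
time: 3.0
tool_pos: [0.4997, 0.0118, 0.0803]
eef_rot: [[0.533, 0.846, -0.014], [0.846, -0.533, 0.002], [-0.006, -0.012, -1.0]]
ft_force: [-1.4, -0.2, 0.2]
width: -0.0001
```

Run:
```python
from h import *
b=viewer.get_image("scene")
c=cv2.resize(b["pixels"][140:300,230:410],None,fx=4,fy=3.7,interpolation=cv2.INTER_CUBIC)
cv2.imwrite("pics/s2.png",c[:,:,::-1])
```

```text
(no output)
```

View pics/s2.png

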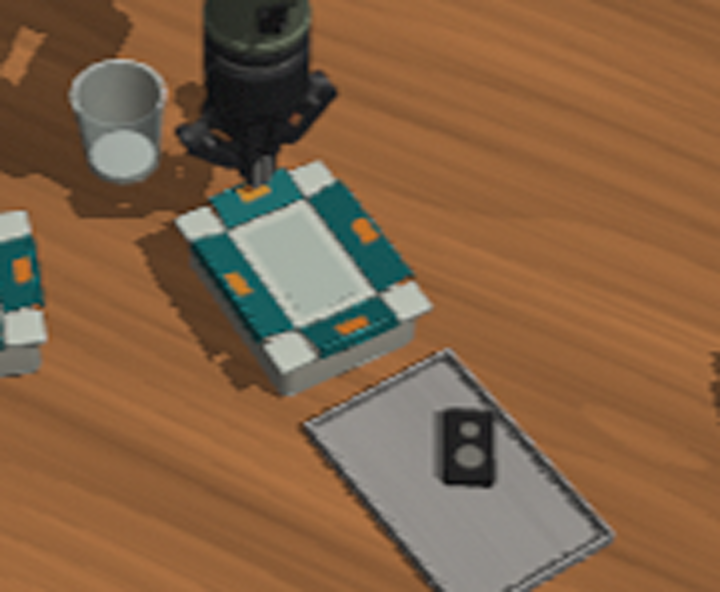

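The picture shows the shut fingertips just above patch C (crop pixel 258,190), clear of the tumbler (120,120). The remote and tray are undisturbed. The arm still has to settle before I press.

>>> arm_command(series=[[0,0,0,0,0,0,0],[0,0,0,0,0,0,0],[0,0,0,-0.5,0,0,0],[0,0,0,0,0,0,0]])

```text
time: 3.38
tool_pos: [0.5073, 0.0118, 0.0827]
eef_rot: [[0.531, 0.847, 0.003], [0.847, -0.531, -0.001], [0.001, 0.003, -1.0]]
ft_force: [0.2, 0.2, 0.6]
width: -0.0
```

>>> arm_command(series=[[0,0,0,-0.4,0,0,0],[0,0,0,-0.4,0,0,0],[0,0,0,-0.2,0,0,0],[0,0,0,-0.2,0,0,0],[0,0,0,0,0,0,0]])

```text
time: 3.8
tool_pos: [0.506, 0.0119, 0.0693]
eef_rot: [[0.531, 0.848, -0.0], [0.848, -0.531, -0.001], [-0.001, 0.0, -1.0]]
ft_force: [-1.1, -1.7, 3.9]
width: -0.0001
```

>>> arm_command(series=[[0,0,0,-0.2,0,0,0],[0,0,0,-0.2,0,0,0],[0,0,0,0,0,0,0]])

```text
time: 4.05
tool_pos: [0.5055, 0.0125, 0.0645]
eef_rot: [[0.531, 0.847, -0.001], [0.847, -0.531, 0.001], [-0.0, -0.001, -1.0]]
ft_force: [-0.2, -0.2, 0.5]
width: -0.0
```

The force rose, then fell to zero at z = 0.0645 m, so section C snapped over. Next is A.

>>> arm_command(series=[[0,0,0,2.5,0,0,0],[0,2.9,1.15,0.5,0,0,0],[0,2.9,1.15,0,0,0,0],[0,2.8,1.1,0,0,0,0],[0,0,0,0,0,0,0]])

```text
time: 4.47
tool_pos: [0.5971, 0.0478, 0.096]
eef_rot: [[0.53, 0.848, 0.006], [0.848, -0.53, 0.001], [0.004, 0.005, -1.0]]
ft_force: [-0.0, -1.0, 0.6]
width: 0.0004
```

>>> arm_command(series=[[0,0,0,-1,0,0,0],[0,0,0,-0.8,0,0,0],[0,0,0,0,0,0,0],[0,0,0,-0.4,0,0,0],[0,0,0,-0.2,0,0,0]])

```text
time: 4.88
tool_pos: [0.5907, 0.0458, 0.0709]
eef_rot: [[0.531, 0.847, -0.002], [0.847, -0.531, -0.0], [-0.001, -0.002, -1.0]]
ft_force: [-2.8, -0.1, 5.7]
width: -0.0001
```

>>> arm_command(series=[[0,0,0,-0.2,0,0,0],[0,0,0,0,0,0,0]])

```text
time: 5.05
tool_pos: [0.5912, 0.0456, 0.0693]
eef_rot: [[0.531, 0.847, -0.001], [0.847, -0.531, -0.001], [-0.001, -0.001, -1.0]]
ft_force: [-2.4, -0.4, 2.5]
width: -0.0002
```

>>> arm_command(series=[[0,0,0,-0.2,0,0,0],[0,0,0,-0.2,0,0,0],[0,0,0,0,0,0,0]])

```text
time: 5.3
tool_pos: [0.5919, 0.0463, 0.0647]
eef_rot: [[0.531, 0.847, 0.0], [0.847, -0.531, 0.0], [0.0, -0.0, -1.0]]
ft_force: [-0.4, -0.7, -0.2]
width: 0.0003
```

Same pattern on A. Next is B.

>>> arm_command(series=[[0,0,0,2.5,0,0,0],[0,-0.2,3.1,0.5,0,0,0],[0,-0.2,3.1,0,0,0,0],[0,-0.2,3.0,0,0,0,0],[0,0,0,0,0,0,0]])

```text
time: 5.72
tool_pos: [0.5856, 0.1433, 0.0955]
eef_rot: [[0.527, 0.85, 0.001], [0.85, -0.527, 0.003], [0.003, -0.001, -1.0]]
ft_force: [-0.6, -0.9, -0.0]
width: 0.0001
```

>>> arm_command(series=[[0,0,0,-1,0,0,0],[0,0,0,-0.8,0,0,0],[0,0,0,0,0,0,0],[0,0,0,-0.4,0,0,0],[0,0,0,-0.2,0,0,0]])

```text
time: 6.13
tool_pos: [0.5861, 0.1373, 0.071]
eef_rot: [[0.532, 0.847, -0.001], [0.847, -0.532, 0.0], [-0.0, -0.001, -1.0]]
ft_force: [-2.6, -0.2, 5.8]
width: -0.0001
```

>>> arm_command(series=[[0,0,0,-0.2,0,0,0],[0,0,0,0,0,0,0]])

```text
time: 6.3
tool_pos: [0.5863, 0.1377, 0.0694]
eef_rot: [[0.532, 0.847, 0.0], [0.847, -0.532, 0.0], [0.0, 0.0, -1.0]]
ft_force: [-1.0, -0.0, 3.0]
width: 0.0003
```

>>> arm_command(series=[[0,0,0,-0.2,0,0,0],[0,0,0,-0.2,0,0,0],[0,0,0,0,0,0,0]])

```text
time: 6.55
tool_pos: [0.5856, 0.1378, 0.0645]
eef_rot: [[0.531, 0.847, -0.001], [0.847, -0.531, -0.0], [-0.001, -0.001, -1.0]]
ft_force: [-0.3, -0.1, -0.2]
width: 0.0
```

Next is D at (0.500, 0.105), a shift of (-8.6, -3.4) cm.

>>> arm_command(series=[[0,0,0,2.5,0,0,0],[0,-2.9,-1.15,0.5,0,0,0],[0,-2.9,-1.1,0,0,0,0],[0,-2.8,-1.1,0,0,0,0],[0,0,0,0,0,0,0]])

```text
time: 6.97
tool_pos: [0.4924, 0.1034, 0.0927]
eef_rot: [[0.531, 0.847, -0.01], [0.847, -0.531, -0.001], [-0.007, -0.008, -1.0]]
ft_force: [-0.6, 0.1, -0.6]
width: -0.0002
```

>>> arm_command(series=[[0,0,0,-1,0,0,0],[0,0,0,-0.8,0,0,0],[0,0,0,0,0,0,0],[0,0,0,-0.4,0,0,0],[0,0,0,-0.2,0,0,0]])

```text
time: 7.38
tool_pos: [0.5009, 0.1049, 0.0707]
eef_rot: [[0.531, 0.848, 0.0], [0.848, -0.531, 0.0], [0.0, 0.0, -1.0]]
ft_force: [-0.3, 0.6, 4.5]
width: 0.0002
```

>>> arm_command(series=[[0,0,0,-0.2,0,0,0],[0,0,0,0,0,0,0]])

```text
time: 7.55
tool_pos: [0.501, 0.105, 0.0697]
eef_rot: [[0.531, 0.847, 0.001], [0.847, -0.531, 0.0], [0.001, 0.0, -1.0]]
ft_force: [-2.1, -0.1, 6.6]
width: -0.0003
```

>>> arm_command(series=[[0,0,0,-0.2,0,0,0],[0,0,0,-0.2,0,0,0],[0,0,0,0,0,0,0]])

```text
time: 7.8
tool_pos: [0.5003, 0.1048, 0.0649]
eef_rot: [[0.531, 0.848, -0.0], [0.848, -0.531, -0.0], [-0.0, -0.0, -1.0]]
ft_force: [0.0, -0.5, -0.7]
width: 0.0001
```

>>> arm_command(series=[[0,0,0,3,0,0,0],[0,0,0,4,0,0,0],[0,0,0,4,0,0,0],[0,0,0,4,0,0,0],[0,-2,-3.5,2,0,0,0]])

```text
time: 8.22
tool_pos: [0.4867, 0.0752, 0.2402]
eef_rot: [[0.527, 0.85, 0.013], [0.85, -0.527, 0.002], [0.009, 0.01, -1.0]]
ft_force: [1.1, -1.3, 2.1]
width: -0.0002
```

>>> arm_command(series=[[0,-2,-3.5,0,0,0,0],[0,-2,-3.5,0,0,0,0],[0,-2,-3.5,0,0,0,0],[0,-2,-3.5,0,0,0,0],[0,0,-3.5,0,0,0,0]])

```text
time: 8.63
tool_pos: [0.3983, -0.1033, 0.2333]
eef_rot: [[0.531, 0.848, -0.002], [0.848, -0.531, 0.0], [-0.001, -0.002, -1.0]]
ft_force: [0.5, 1.1, -0.6]
width: -0.0
```

>>> arm_command(series=[[0,0,-4,0,0,0,0],[0,0,-4,0,0,0,0],[0,0,-4,0,0,0,0],[0,0,-4,0,0,0,0],[0,0,0,0,0,0,0]])

```text
time: 9.05
tool_pos: [0.4013, -0.2696, 0.234]
eef_rot: [[0.536, 0.844, 0.001], [0.844, -0.536, -0.005], [-0.004, 0.003, -1.0]]
ft_force: [0.1, 0.1, -0.5]
width: -0.0002
```

Run:
```python
from h import *
from scipy.spatial import cKDTree
a=viewer.get_image("top");b=viewer.get_image("scene")
save(a,"top3.png")
c=cv2.resize(b["pixels"][140:300,230:410],None,fx=4,fy=3.7,interpolation=cv2.INTER_CUBIC)
cv2.imwrite("pics/s3.png",c[:,:,::-1])
for nm,im in(("top",a),("scene",b)):
  W=cloud(im);hsv=cv2.cvtColor(im["pixels"],cv2.COLOR_RGB2HSV)
  m=(cv2.inRange(hsv,(5,130,120),(22,255,255))>0)&(W[...,2]>.05)
  n,l,s,cc=cv2.connectedComponentsWithStats(m.astype(np.uint8))
  for i in range(1,n):
    if s[i,4]<8: continue
    p=np.nanmean(W[l==i],0)
    print(nm,np.round(cc[i]),s[i,4],np.round(p,4))
  for n_ in["tray","remote","tumbler","bud_vase"]:
    for d in models.look_for(n_,im): print(nm,n_,round(d["conf"],2),np.round(c2w(d["centre"],im),3))
```

```text
top [363. 159.] 17 [ 0.7506 -0.2138  0.0702]
top [333. 160.] 26 [ 0.7459 -0.1223  0.0689]
top [437. 180.] 25 [ 0.6828 -0.4386  0.0693]
top [356. 188.] 25 [ 0.661  -0.1904  0.069 ]
top [326. 189.] 26 [ 0.6572 -0.0988  0.0693]
top [416. 201.] 26 [ 0.6199 -0.3716  0.0694]
top [451. 207.] 21 [ 0.5999 -0.4789  0.0688]
top [278. 211.] 22 [0.5915 0.0461 0.0626]
top [248. 213.] 22 [0.584  0.14   0.0624]
top [430. 228.] 27 [ 0.5367 -0.4117  0.0694]
top [290. 240.] 25 [0.5034 0.011  0.0631]
top [259. 242.] 24 [0.4962 0.1053 0.0631]
top [114. 246.] 27 [0.4873 0.5457 0.069 ]
top [144. 247.] 21 [0.4823 0.4532 0.0697]
top [103. 274.] 29 [0.4014 0.5775 0.0694]
top [306. 277.] 181 [ 0.392  -0.0351  0.0828]
top [133. 276.] 26 [0.396  0.4861 0.0676]
top tray 0.67 [ 0.647  0.261 -0.002]
top remote 0.64 [0.605 0.246 0.016]
top tumbler 0.63 [ 0.479 -0.13   0.024]
top tumbler 0.38 [0.498 0.096 0.062]
top tumbler 0.38 [0.582 0.136 0.061]
top bud_vase 0.96 [ 0.397 -0.046  0.065]
scene [173. 146.] 20 [ 0.5425 -0.4118  0.0685]
scene [144. 152.] 22 [ 0.6054 -0.4783  0.0672]
scene [296. 160.] 166 [ 0.4035 -0.0339  0.0785]
scene [168. 168.] 15 [ 0.6247 -0.3699  0.0689]
scene [138. 174.] 17 [ 0.6892 -0.4366  0.0683]
scene [293. 192.] 22 [0.5081 0.0118 0.0609]
scene [208. 201.] 26 [ 0.6663 -0.1897  0.0683]
scene [321. 203.] 23 [0.4999 0.1055 0.0604]
scene [235. 212.] 23 [ 0.6614 -0.0969  0.069 ]
scene [288. 218.] 22 [0.5956 0.0461 0.0606]
scene [184. 220.] 24 [ 0.7548 -0.2134  0.0678]
scene [318. 229.] 25 [0.5884 0.14   0.0609]
scene [453. 230.] 26 [0.4007 0.4856 0.0676]
scene [211. 232.] 21 [ 0.7511 -0.1209  0.0689]
scene [484. 244.] 31 [0.4052 0.5782 0.0676]
scene [432. 247.] 23 [0.4865 0.4536 0.0669]
scene [463. 263.] 22 [0.4919 0.5458 0.0672]
scene tray 0.92 [0.653 0.264 0.004]
scene remote 0.6 [0.617 0.249 0.014]
scene tumbler 0.59 [ 0.484 -0.124  0.052]
scene bud_vase 0.96 [ 0.413 -0.039  0.056]
scene bud_vase 0.17 [0.594 0.048 0.062]
```

View pics/s3.png

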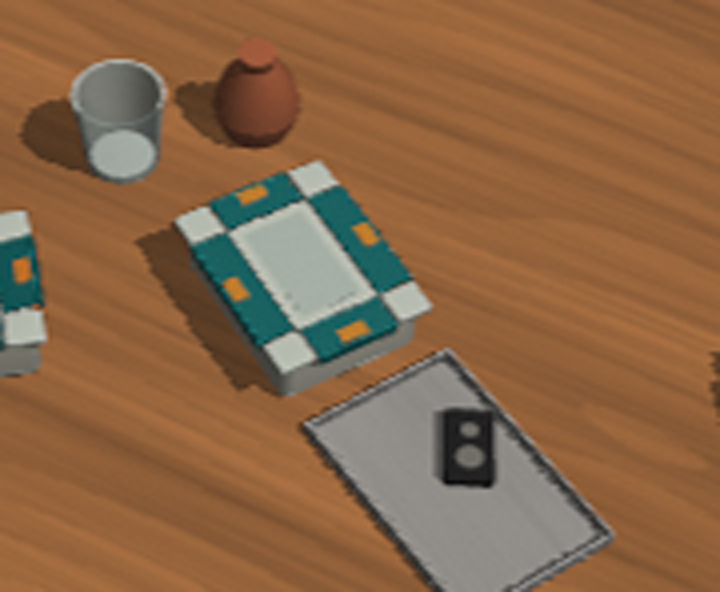

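View pics/top3.png

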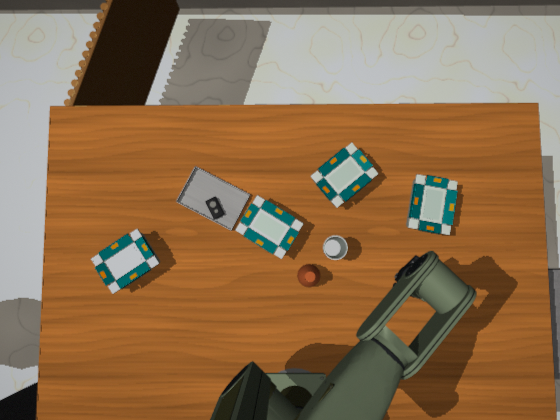

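The pictures show all four rim sections flat. The patches (crop pixels 253,193; 366,233; 236,289; 352,331) dropped from about 0.069 m to about 0.063 m, while the look-alikes' patches stayed at about 0.069 m. The box, tray, remote, tumbler and vase have not moved, and the arm is clear, so I'm handing in.

```bash
python3 -c "
from workcell import robot
print(robot.observe()['ft_force']);print(robot.finish_job())"
```

```text
[0.27867129 0.55684796 0.12633365]
the job is handed in; nothing more can be done
None
```

All four rim sections of the lunch box nearest the base are shut, and the job is handed in. It took about 9 s of the 54 s allowed, and no verdict is reported.

- **Pressing:** I pressed each patch with the fingertips shut. At each one the force rose to a few newtons (6.6 N was the highest reading), then dropped to about zero by z ≈ 0.065 m, which fits the snap.
- **Sections shut:** The top camera shows the four patches down from about 0.069 m to about 0.063 m. The scene camera shows a similar drop, from 0.067 to 0.061 m.
- **Box and bystanders:** The patches stayed within about 2 mm sideways, so the box did not shift. The tray, remote and tumbler read within about 3 mm of their starting places. So does the vase, though only in the scene camera, because the top-camera detector missed it at the start.
- **Disagreements:** The two cameras differ by about 4 mm in x and 2 mm in z, which is constant and within their calibration. A few low-confidence false detections (a "tumbler" and a "vase" on the lid) did not match the pictures and I ignored them.

The arm was clear of everything at hand-in, with the measured force close to zero.

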